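# Sample the dryer beads with the moisture probe and present it to the reader

## Task

Take the paddle-shaped moisture probe out of its holder, put its blade down among the drying beads near the bottom of the pot and stir round at least three wide full turns so that the beads get moved about, keeping all beads in the pot. Then lift it over the row of valves, and finish holding it still and upright with the blade hovering about a centimetre above the slot in the top of the reader, centred on the slot and lined up with it as if about to be lowered in: the program ends with the probe still in the gripper. The probe must never touch the reader, nothing may bump the valve row, and the other things on the bench stay where they are.

Things in the scene. Friction and masses are not known exactly. Their poses are not given: they have to be found in the camera images.
- probe: Moisture probe, upright in the holder at first, 170 mm tall, 70 to 130 g. Origin: centre of the blade's lower end, z up. Flat steel blade 26 mm (x) by 6 mm (y), z 0 to 55 mm; round 10 mm stem to z 110; black plastic handle 30 mm (x) by 20 mm (y), z 110 to 170, to be gripped across y near z 140. A half turn about z makes no difference.
- holder: Fixed aluminium block 70 mm (x) by 50 mm (y) by 50 mm high with an upright pocket, 28 by 8 mm and 44 mm deep, in which the probe's blade stands (its lower end 6 mm above the bench). Origin: centre of the underside. Stands in either half of the bench.
- pot: Fixed open round dark steel pot, straight-walled, 148 mm outside and 140 mm inside diameter, 70 mm high, inner floor 5 mm above the bench; holds six loose beads, at first in a ring of about 62 mm diameter with the middle free. Origin: centre of the underside, z up. Stands on one side (left or right) of the valve row, the reader on the other.
- bead0_center (a point): Centre of one of six white ceramic beads, balls of 22 mm diameter, 11 g, loose in the pot.
- bead1_center (a point): Centre of one of six white ceramic beads, balls of 22 mm diameter, 11 g, loose in the pot.
- bead2_center (a point): Centre of one of six white ceramic beads, balls of 22 mm diameter, 11 g, loose in the pot.
- bead3_center (a point): Centre of one of six white ceramic beads, balls of 22 mm diameter, 11 g, loose in the pot.
- bead4_center (a point): Centre of one of six white ceramic beads, balls of 22 mm diameter, 11 g, loose in the pot.
- bead5_center (a point): Centre of one of six white ceramic beads, balls of 22 mm diameter, 11 g, loose in the pot.
- reader: Fixed grey plastic reader box, 100 mm (x) by 70 mm (y) by 45 mm high, with one straight slot in its top: 44 mm long (along x), 18 mm wide (y), 20 mm deep. Origin: centre of the underside. A half turn makes no difference.
- reader_slot (a point): Centre of the slot's mouth, level with the reader's top, 45 mm above the bench; x along the slot.
- manifold: Fixed row of four black valves on a dark steel bar between the two halves of the bench, running roughly along x: 340 mm (x) by 50 mm (y, brass stubs to 74 mm), 100 mm high with the knobs on top. Origin: centre of the underside.
- insert: Bystander: loose steel mould insert, 60 by 45 mm, 44 mm high with its pins. Origin: centre of the underside.
- wrench: Bystander: loose spanner lying far on the bench. Origin: in its underside near the middle.
- screwdriver: Bystander: loose screwdriver lying far on the bench. Origin: in its underside near the middle.
- spray: Bystander: upright spray can, 52 mm diameter, 170 mm high. Origin: centre of the underside.
- jar: Bystander: closed jar, 60 mm diameter, 70 mm high. Origin: centre of the underside.
- cap: Bystander: moulded black plastic cap, 44 mm diameter, 34 mm high, at one side of the bench. Origin: centre of the underside.

How it is judged:
By the outcome, as a careful person would: the job done as asked, in the order asked, and still so for the second after the job is handed in, while the arm keeps its last pose, push and grip.
It also fails if it takes over 69 s, if anything falls off the work surface, if the arm or the gripper's body presses on something with over 40 N, if the wrist force passes 120 N, or if a joint passes its speed limit or range.

## Robot

A 7-joint arm with a two-finger parallel gripper is mounted at the origin on the work surface. World frame = base frame: x ahead of the robot, y to its left, z up, the work surface at z = 0. Lengths are in m, angles in rad, forces in N, time in s.
With the tool pointing down it reaches from about 0.4 to 0.9 m from the base axis. Payload 5.5 kg.
Tool frame: the origin (TCP) lies midway between the tips of the shut fingers; the grasp point (between the pads) lies 19 mm behind it (manip.grip_depth is the distance from the TCP to the grasp point, in m); z points along the fingers, y is the line along which they close (so a half turn about z gives the same grasp; the last joint's range is limited). The gripper opens to 92 mm and grips with 3 to 60 N. Pads are 19 mm wide; open, the fingers measure 130 mm over their backs; the gripper's body (75 mm by 190 mm) begins 47 mm behind the grasp point.
Start: joints at [-0.902, 0.501, -0.427, 1.55, 0.221, 1.138, -0.21], TCP at [0.257, 0.597, 0.227] pointing down, gripper open.
Joint ranges: [-2.88, 2.88], [-0.31, 2.03], [-1.54, 1.56], [0.2, 2.42], [-1.41, 4.55], [0.19, 2.02], [-2.57, 2.57]. Speed limits (rad/s): [2.57, 2.57, 3.14, 3.14, 3.14, 3.14, 3.14].

## Interface

Orientations are given as a unit quaternion [x, y, z, w].
In Python, from bench import manip gives the robot as it stands. Calls block until the motion is done:
- manip.move_pose(position, orientation): joint-space move of the TCP to a pose.
- manip.servo_line(position, ori=None, vel=0.15): straight line of the TCP; ori=None keeps the orientation; vel is the mean speed in m/s.
- manip.movej(angles): joint-space move.
- manip.open() and manip.close(f_grip=None): open the fingers fully, or close them until they stop; f_grip is the grip in N (None keeps the last).
- manip.sleep(seconds).
- manip.solve_ik(position, orientation): joint angles nearest the present ones, or None.
- manip.get_image(name): name is "scene" or "side" or "wrist"; returns the picture (420x560x3 uint8, red, green, blue); there is no depth.
- manip.get_calibration(name): a dict with "vfov" (degrees; the focal length in pixels is half the picture's height over the tangent of half this angle, whatever the lens; pixels are square), "cx", "cy" (the principal point, pixels), "dist_coeffs" ([k1, k2, p1, p2, k3] as OpenCV has them; the pictures are not rectified), "eye" and "attitude" of the camera in the world. Camera axes: x right, y down, z forward; pixel columns grow to the right and rows downward; lengths in m; the calibration is good to about 2 mm. A picture is of the moment at which its call begins: read the wrist's pose just before it. get_calibration takes no time and is no camera call; for the wrist camera it gives the pose at the moment of the call.
A pose or a line that the arm cannot do raises manip.PlanningError and nothing moves.
- manip.hand_in(): hands the job in; it is judged then, once.
Readings, each from a call of its own:
- manip.current_clock(): time.
- manip.current_q(): joint angles.
- manip.current_joint_velocities(): joint speeds.
- manip.current_tau(): joint torques, N m.
- manip.current_tool_pos(): TCP position.
- manip.current_tcp_rot(): TCP orientation.
- manip.current_force(): force on the tool from outside, world axes, zero at the start.
- manip.current_wrist_torque(): the same for the moment, N m.
- manip.current_finger_gap(): finger opening in m.
- manip.current_gripper_force(): force on a finger pad.
Only numpy, scipy, OpenCV 4.12 (cv2) and the standard library are available. Lean on these libraries where they do the work, as an engineer would, in place of code of your own. Each camera call takes 0.05 s, during which the arm holds its last target. There are 200 camera calls.

## Working session

There is one attempt and no reset: what is moved stays moved. The work goes in short steps, each a Python script; the robot and the scene stay as the last script left them, time stands still between calls to the robot, and variables do not carry over. Pictures are saved under pics/ and viewed, at most 10 in all, crops included, and the job is handed in when it is done.

```bash
ls; mkdir -p pics; python3 - <<'E'
from bench import manip
import cv2
for n in("scene","side"):
    cv2.imwrite(f"pics/{n}0.png",cv2.resize(manip.get_image(n)[:,:,::-1],(800,600),interpolation=cv2.INTER_CUBIC))
    print(n,manip.get_calibration(n))
print(manip.get_calibration("wrist"),manip.current_clock(),manip.current_tcp_rot(),manip.current_finger_gap())
E
```

```text
bench.py
pics
scene {'vfov': 46.54197200181269, 'cx': 288.0632400171323, 'cy': 202.97199533592536, 'dist_coeffs': array([-0.05644401,  0.        ,  0.        ,  0.        ,  0.        ]), 'eye': array([ 1.17525058, -1.0526984 ,  0.8464218 ]), 'attitude': array([ 0.85925813,  0.21140786, -0.12299783, -0.44928133])}
side {'vfov': 49.101686719208814, 'cx': 272.4618950344629, 'cy': 218.39781523115238, 'dist_coeffs': array([-0.00774495,  0.        ,  0.        ,  0.        ,  0.        ]), 'eye': array([ 0.12667346, -0.60101419,  0.78006577]), 'attitude': array([ 0.86845589, -0.30059674,  0.139731  , -0.36864782])}
{'vfov': 71.91369416755036, 'cx': 279.15527972208895, 'cy': 204.60868958017082, 'dist_coeffs': array([-0.04761932,  0.        ,  0.        ,  0.        ,  0.        ]), 'eye': array([0.19053365, 0.62411636, 0.38320175]), 'attitude': array([0.82771198, 0.54506767, 0.07183987, 0.1123973 ])} 0.1 [ 2.01482932e-01  9.79491636e-01 -8.45762150e-04 -2.20846611e-04] 0.09155612447195845
```

View pics/scene0.png

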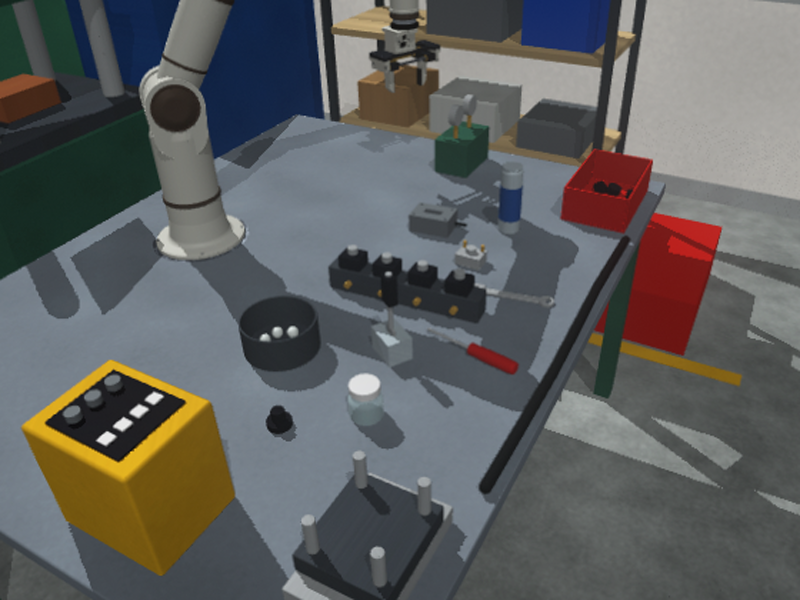

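View pics/side0.png

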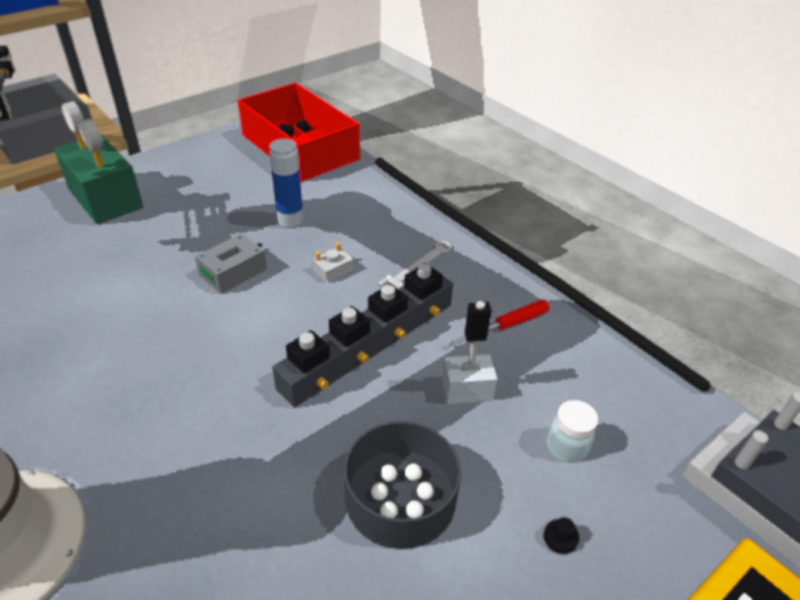

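The pictures show, in 800-px coordinates:
- **Pot and holder:** both are on the near (−y) side. The pot rim centre is at side (403,470) and scene (280,320). The probe handle top is at side (480,306) and scene (389,275).
- **Reader:** it is beyond the valve row, with its slot at side (229,253) and scene (434,212).

Next I'll triangulate.

```bash
cat > h.py <<'E'
import numpy as np, cv2
from scipy.spatial.transform import Rotation as R
from scipy.optimize import least_squares
class Cam:
    def __init__(s,c):
        f=210/np.tan(np.radians(c["vfov"])/2)
        s.K=np.array([[f,0,c["cx"]],[0,f,c["cy"]],[0,0,1]]);s.d=np.array(c["dist_coeffs"],float)
        s.eye=np.array(c["eye"]);s.R=R.from_quat(c["attitude"]).as_matrix()
    def proj(s,P):
        P=np.atleast_2d(np.asarray(P,float))
        return cv2.projectPoints(P,cv2.Rodrigues(s.R.T)[0],-s.R.T@s.eye,s.K,s.d)[0][:,0]
    def ray(s,uv):
        x,y=cv2.undistortPoints(np.array([[uv]],float),s.K,s.d)[0,0]
        v=s.R@[x,y,1];return v/np.linalg.norm(v)
    def atz(s,uv,z):
        v=s.ray(uv);return s.eye+v*(z-s.eye[2])/v[2]
def tri(obs):
    A=0;b=0
    for c,uv in obs:
        v=c.ray(uv);M=np.eye(3)-np.outer(v,v);A=A+M;b=b+M@c.eye
    p=np.linalg.solve(A,b);return p,[np.linalg.norm(c.proj(p)[0]-uv) for c,uv in obs]
def down(yaw): # tool z down, tool y axis (closing) at heading yaw
    y=np.array([np.cos(yaw),np.sin(yaw),0]);z=np.array([0,0,-1.]);x=np.cross(y,z)
    return R.from_matrix(np.c_[x,y,z]).as_quat()
E
python3 - <<'E'
from h import *
from bench import manip
S=Cam(manip.get_calibration("scene"));D=Cam(manip.get_calibration("side"));k=.7
for n,a,b in [("pot",(280,320),(403,470)),("slot",(434,212),(229,253)),("handle",(389,277),(480,306)),
 ("knobL",(350,250),(306,340)),("knobR",(460,272),(424,270)),("jar",(364,382),(577,415)),("spraytop",(512,170),(284,148)),("insert",(472,251),(333,260)),("holder",(391,335),(471,370))]:
    print(n,*[np.round(t,4) for t in tri([(S,np.array(a)*k),(D,np.array(b)*k)])])
w=manip.get_calibration("wrist");Rt=R.from_quat(manip.current_tcp_rot())
print("cam in tool",Rt.inv().apply(w["eye"]-manip.current_tool_pos()),(Rt.inv()*R.from_quat(w["attitude"])).as_matrix()[:,2])
E
```

```text
pot [ 0.4442 -0.256   0.0614] [0.853  1.2863]
slot [0.4937 0.2921 0.0398] [0.226  0.3082]
handle [ 0.6422 -0.1761  0.1716] [0.0893 0.1152]
knobL [ 0.4561 -0.0209  0.0937] [0.3553 0.5142]
knobR [ 0.6982 -0.001   0.0937] [0.825  0.9963]
jar [ 0.682  -0.3395  0.0702] [0.7921 0.9782]
spraytop [0.6637 0.3585 0.1599] [0.3899 0.4984]
insert [0.6428 0.1827 0.0252] [1.2454 1.5401]
holder [ 0.6417 -0.1786  0.0432] [0.0595 0.0744]
cam in tool [ 0.07132459 -0.00100107 -0.15740654] [-0.26446758 -0.00201575  0.96439247]
```

```bash
cat > look.py <<'E'
from h import *
from bench import manip
import pickle
V={}
def look(name,P,z,yaw,dxs):
    q=down(yaw);X=R.from_quat(q).as_matrix()[:,0];tiles=[]
    for i,dx in enumerate(dxs):
        p=np.array([P[0],P[1],0])+X*dx;p[2]=z
        manip.move_pose(p,q)
        manip.sleep(.1)
        c=manip.get_calibration("wrist");im=manip.get_image("wrist")[:,:,::-1].copy()
        V[name+str(i)]=(c,im)
        cv2.imwrite(f"pics/raw_{name}{i}.png",im)
        u,v=Cam(c).proj(P)[0];u0=int(np.clip(u-100,0,360));v0=int(np.clip(v-100,0,220))
        t=cv2.resize(im[v0:v0+200,u0:u0+200],(400,400),interpolation=cv2.INTER_CUBIC);tiles.append(t)
        print(name,i,"crop",u0,v0,"tcp",np.round(manip.current_tool_pos(),3),"t",manip.current_clock())
    cv2.imwrite(f"pics/{name}.png",np.hstack(tiles))
E
python3 - <<'E'
from look import *
q0=R.from_quat(manip.current_tcp_rot()).as_matrix();yaw=np.arctan2(q0[1,1],q0[0,1]);print("yaw",yaw)
from bench import manip
# yaw so that tool x ~ -world x or so; check IK
for y in np.arange(-3,3.2,.5):
    print(round(y,2),[manip.solve_ik(np.array(p),down(y)) is not None for p in ([.49,.29,.24],[.64,-.18,.36],[.445,-.256,.3])],end=" ")
look("reader",[.494,.292,.045],.24,yaw,[.05,-.05])
look("probe",[.642,-.177,.17],.36,yaw,[.05,-.05])
look("pot",[.445,-.256,.06],.28,yaw,[.05,-.05])
pickle.dump(V,open("V.pkl","wb"))
E
```

```text
yaw 1.1650529171966602
-3.0 [True, True, True] -2.5 [True, True, True] -2.0 [True, True, True] -1.5 [True, True, True] -1.0 [True, True, True] -0.5 [True, True, True] 0.0 [True, True, True] 0.5 [True, True, True] 1.0 [True, True, True] 1.5 [True, True, True] 2.0 [True, True, True] 2.5 [True, True, True] 3.0 [True, True, True] reader 0 crop 179 124 tcp [0.447 0.313 0.24 ] t 1.55
reader 1 crop 179 45 tcp [0.539 0.274 0.24 ] t 2.1833
probe 0 crop 178 125 tcp [ 0.596 -0.155  0.36 ] t 3.9833
probe 1 crop 179 44 tcp [ 0.687 -0.196  0.36 ] t 4.6167
pot 0 crop 179 115 tcp [ 0.401 -0.236  0.28 ] t 5.925
pot 1 crop 180 43 tcp [ 0.49  -0.275  0.28 ] t 6.5583
```

View pics/reader.png

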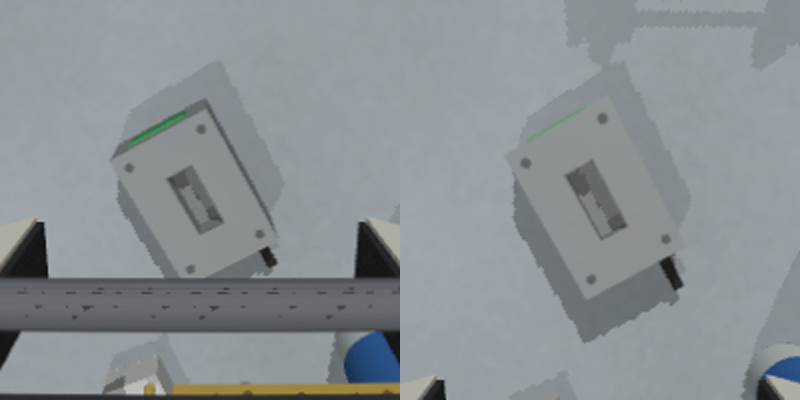

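View pics/probe.png

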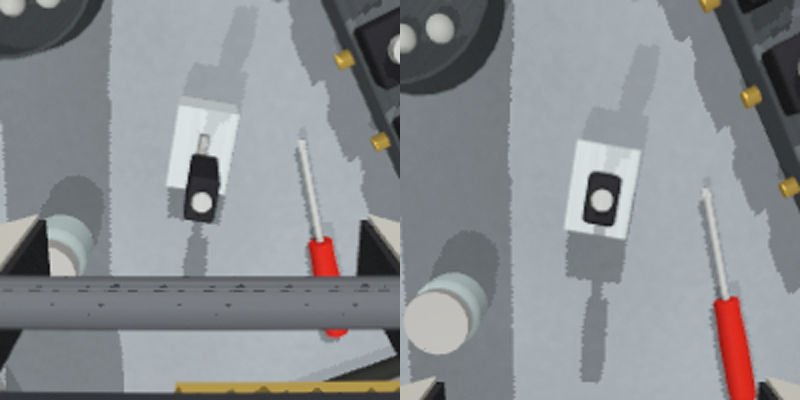

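View pics/pot.png

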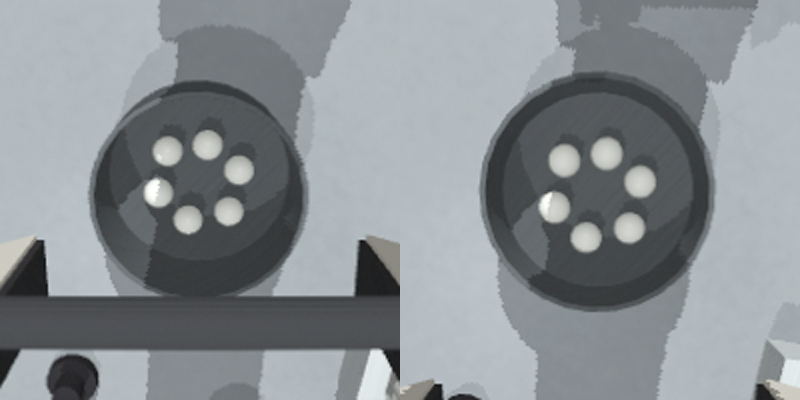

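Both views in each tile pair are clear:
- **Reader:** the slot and four screws show in both tiles. The slot corners in tile 1 are about (566,176), (592,160), (627,224) and (605,239).
- **Probe:** the handle top is centred at (202,202) in tile 0 and (602,200) in tile 1. The holder top is visible as well.
- **Pot:** the rim is centred at (199,190) in tile 0 and (598,191) in tile 1, and the middle is free of beads.

Next I'll fit the models.

```bash
cat > fit.py <<'E'
from h import *
import pickle
V=pickle.load(open("V.pkl","rb"));C={k:Cam(v[0]) for k,v in V.items()}
off={"reader0":(179,124),"reader1":(179,45),"probe0":(178,125),"probe1":(179,44),"pot0":(179,115),"pot1":(180,43)}
r=lambda k,p:np.array(p)/2+np.array(off[k])
def rect(obs,L,W,z0,g,fixz=False):
    # obs: list (key, corners px) ; fit x,y,z,yaw
    m=np.array([[-L,-W,0],[L,-W,0],[L,W,0],[-L,W,0]])/2
    def f(s):
        P=R.from_euler('z',s[3]).apply(m)+s[:3];e=[]
        for k,c in obs:
            q=C[k].proj(P);c=np.array([r(k,t) for t in c]);
            best=min((np.roll(q,i,0)-c for i in range(0,4)),key=lambda d:(d**2).sum());e.append(best.ravel())
        return np.concatenate(e)
    out=[least_squares(f,[*g,z0,y],x_scale=[.01,.01,.01,.1]) for y in np.arange(0,3.1,.4)]
    o=min(out,key=lambda o:o.cost);return o.x,np.sqrt(np.mean(o.fun**2))
s0=[(167,179),(190,166),(224,222),(202,234)];s1=[(166,176),(192,160),(227,224),(205,239)]
s0,s1=[x[::-1] for x in(s0,s1)]
def p(n,x):print(n,np.round(x[0],4),"yawdeg",np.degrees(x[0][3]).round(2),"rms",x[1].round(2))
try:
    for a,b in((s0,s1),(s0[::-1],s1[::-1])): p("slot",rect([("reader0",a),("reader1",b)],.044,.018,.045,[.494,.292]))
    a=[(129,168),(201,129),(260,234),(190,269)];b=[(125,163),(202,118),(266,239),(191,280)]
    S=np.array([tri([(C["reader0"],r("reader0",x)),(C["reader1"],r("reader1",y))])[0] for x,y in zip(a,b)])
    print("screws",S.round(4).tolist(),"mean",S.mean(0).round(4),"yaw",[np.degrees(np.arctan2(*(S[j]-S[i])[1::-1])).round(2) for i,j in((0,3),(1,2),(0,1),(3,2))])
    h1=[(178,140),(242,149),(227,240),(165,231)]
    for h in(h1,h1[::-1]): p("holder",rect([("probe1",h)],.07,.05,.05,[.642,-.177]))
    t1=[(188,171),(222,174),(217,227),(183,223)]
    for h in(t1,t1[::-1]): p("handle",rect([("probe1",h)],.03,.02,.17,[.642,-.177]))
    print("dot",tri([(C["probe0"],r("probe0",(202,202))),(C["probe1"],r("probe1",(202,200)))]))
    im=V["probe1"][1];g=im.max(2);u,v=r("probe1",(202,200)).astype(int);sub=g[v-30:v+30,u-30:u+30]
    m=(sub<75).astype(np.uint8);m=cv2.morphologyEx(m,cv2.MORPH_OPEN,np.ones((3,3)));c=max(cv2.findContours(m,0,2)[0],key=cv2.contourArea);R_=cv2.minAreaRect(c);print("handle rect",R_,(u-30+R_[0][0],v-30+R_[0][1]))
    x=[];
    for k,c in(("pot0",(199,189.5)),("pot1",(198,191))): x.append((C[k],r(k,c))); print(k,C[k].atz(r(k,c),.07).round(4))
    print("pot",tri(x))
    def circ(s):
        t=np.linspace(0,2*np.pi,72);P=np.c_[s[0]+.074*np.cos(t),s[1]+.074*np.sin(t),t*0+s[2]];e=[]
        for k,b in(("pot0",(90,308,81,298)),("pot1",(81,315,71,311))):
            q=C[k].proj(P);lo=r(k,(b[0],b[2]));hi=r(k,(b[1],b[3]));e+=[q.min(0)-lo,q.max(0)-hi]
        return np.concatenate(e)
    o=least_squares(circ,[.445,-.256,.07],x_scale=.01);print("pot",o.x.round(4),o.fun.round(1))
except Exception as e: raise
E
python3 fit.py
```

```text
slot [0.4929 0.2895 0.0442 0.1304] yawdeg 7.47 rms 0.43
slot [0.4961 0.2879 0.0251 3.2727] yawdeg 187.51 rms 9.78
screws [[0.456, 0.2589, 0.045], [0.4506, 0.3107, 0.045], [0.5305, 0.3188, 0.0447], [0.536, 0.2665, 0.0436]] mean [0.4933 0.2888 0.0445] yaw [np.float64(5.43), np.float64(5.8), np.float64(95.88), np.float64(96.05)]
holder [ 0.6762 -0.1875 -0.8097  2.5792] yawdeg 147.78 rms 18.56
holder [ 0.6412 -0.1755  0.0571  2.5871] yawdeg 148.23 rms 0.21
handle [ 0.6676 -0.1863 -0.3308  2.6495] yawdeg 151.8 rms 10.17
handle [ 0.6404 -0.1758  0.1754  2.6391] yawdeg 151.21 rms 0.14
dot (array([ 0.64064773, -0.17615468,  0.17785943]), [np.float64(0.04084633575749586), np.float64(0.043951900648585236)])
handle rect ((30.77027130126953, 21.37837791442871), (15.782302856445312, 9.699540138244629), 9.462321281433105) (np.float64(280.77027130126953), np.float64(135.3783779144287))
pot0 [ 0.4338 -0.2532  0.07  ]
pot1 [ 0.4383 -0.2549  0.07  ]
pot (array([ 0.43899193, -0.25536589,  0.05078629]), [np.float64(0.07270880127289797), np.float64(0.07769316883975105)])
pot [ 0.4403 -0.2559  0.0642] [-0.2  3.   0.3 -0.7 -0.2 -0.9  0.  -1.4]
```

```bash
cat > pot.py <<'E'
import contextlib,io
with contextlib.redirect_stdout(io.StringIO()):
    from fit import *
b1=[(164,160),(206,153),(240,182),(229,228),(186,237),(154,207)];b0=[(167,151),(208,145),(239,170),(228,211),(188,219),(158,192)]
B=np.array([tri([(C["pot0"],r("pot0",x)),(C["pot1"],r("pot1",y))])[0] for x,y in zip(b0,b1)])
print(B.round(4).tolist(),"mean",B.mean(0).round(4),"r",np.linalg.norm(B[:,:2]-B[:,:2].mean(0),axis=1).round(4))
t=np.linspace(0,2*np.pi,200)
tiles=[]
for k in("pot0","pot1"):
    im=V[k][1];u0,v0=off[k];im=cv2.resize(im[v0:v0+200,u0:u0+200],(400,400),interpolation=cv2.INTER_CUBIC)
    x,y=.4405,-.2556
    for rr,z,c in((.074,.07,(0,0,255)),(.07,.005,(0,255,0)),(.07,.07,(255,255,0))):
        q=(C[k].proj(np.c_[x+rr*np.cos(t),y+rr*np.sin(t),t*0+z])-off[k])*2
        cv2.polylines(im,[np.round(q*8).astype(int)],True,c,1,cv2.LINE_AA,3)
    tiles.append(im)
cv2.imwrite("pics/potfit.png",np.hstack(tiles))
E
python3 pot.py
```

```text
[[0.4112, -0.2695, 0.0173], [0.4187, -0.2401, 0.0179], [0.4464, -0.226, 0.015], [0.4732, -0.2458, 0.0154], [0.4669, -0.2769, 0.0155], [0.4382, -0.2894, 0.0146]] mean [ 0.4424 -0.2579  0.0159] r [0.0333 0.0297 0.0322 0.033  0.0309 0.0317]
```

View pics/potfit.png

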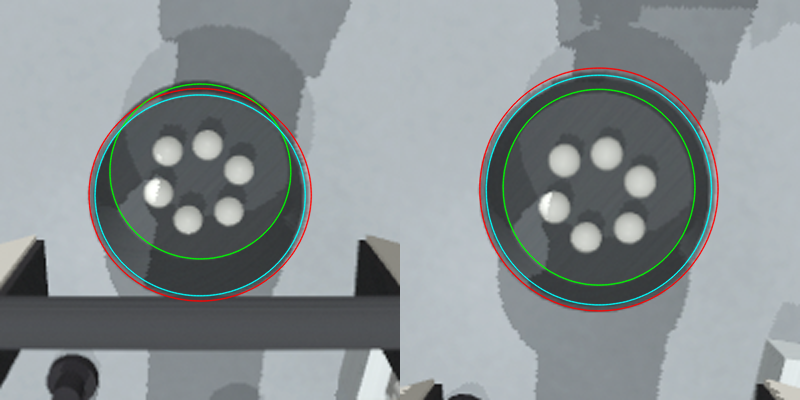

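The overlay fits the rim and floor, so the pot centre is about (0.441, −0.2565). Now I'll grasp the probe, lift it and check it in hand.

```bash
python3 - <<'E'
from h import *
from bench import manip
import pickle
q=down(np.radians(59));P=np.array([.6405,-.176])
manip.move_pose([*P,.25],q)
manip.servo_line([*P,.127],vel=.08);print(manip.current_force())
manip.close(25);manip.sleep(.3)
print("gap",manip.current_finger_gap(),manip.current_gripper_force(),manip.current_force(),manip.current_wrist_torque())
manip.servo_line([*P,.20],vel=.05);print(manip.current_force(),manip.current_wrist_torque())
manip.servo_line([*P,.30],vel=.12);manip.sleep(.2)
print(manip.current_finger_gap(),manip.current_force(),manip.current_wrist_torque(),manip.current_tool_pos(),R.from_quat(manip.current_tcp_rot()).as_matrix().round(4).tolist(),manip.current_clock())
tiles=[];tool=manip.current_tool_pos();A=R.from_quat(manip.current_tcp_rot())
c0=tool-[0,0,-.019]  # grasp point: 19 mm behind TCP (up)
pr=c0-[0,0,.140]; D={}
for n in("scene","side"):
    C=Cam(manip.get_calibration(n));im=manip.get_image(n)[:,:,::-1].copy();D[n]=im
    u,v=C.proj(pr+[0,0,.05])[0];u0,v0=int(u-40),int(v-50)
    t=cv2.resize(im[v0:v0+100,u0:u0+80],(400,500),interpolation=cv2.INTER_CUBIC)
    X=np.array([np.cos(np.radians(149)),np.sin(np.radians(149)),0])
    for z in(0,.055,.11):
        for s in(-1,1):
            w=.013 if z<.1 else .005
            a=(C.proj(pr+X*s*w+[0,0,z])[0]-[u0,v0]+.5)*5-.5
            cv2.circle(t,tuple(np.round(a).astype(int)),3,(0,0,255),1)
    tiles.append(t);print(n,u0,v0)
cv2.imwrite("pics/hand.png",np.hstack(tiles));pickle.dump((D,tool),open("D.pkl","wb"))
E
```

```text
[-0.00919163 -0.37956162 -1.1557413 ]
gap 0.02021441904850178 24.972788393497467 [-0.0608359   0.11886173 -1.29787156] [ 0.17050779 -0.17258122 -0.02614729]
[ 0.21620935  0.7141536  -0.3657763 ] [0.00690152 0.03989736 0.00434067]
0.019394776302712156 [ 0.43320889  0.49958317 -1.1039514 ] [0.01965678 0.03264814 0.01221993] [ 0.64006706 -0.17590863  0.29893831] [[-0.8572, 0.515, -0.0016], [0.515, 0.8572, 0.0005], [0.0017, -0.0004, -1.0]] 13.2
scene 230 124
side 298 142
```

View pics/hand.png

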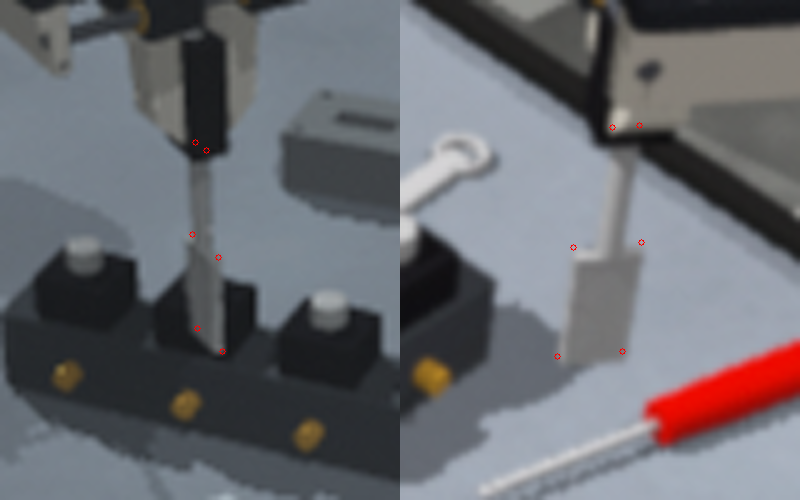

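The probe is held straight. In both views the blade matches the predicted corners to about 1 px, and it sits 1–2 mm lower than assumed. Now I'll stir.

```bash
python3 - <<'E'
from h import *
from bench import manip
q=down(np.radians(59));c=np.array([.441,-.257])
manip.move_pose([*c,.30],q)
manip.servo_line([*c,.16],vel=.12);manip.servo_line([*c,.133],vel=.06)
print(manip.current_tool_pos(),manip.current_force(),manip.current_clock())
N=12;t0=manip.current_clock();fm=0;trk=[]
for i in range(1,N*4+8):
    r=.033*min(1,i/6);a=2*np.pi*i/N
    manip.servo_line([c[0]+r*np.cos(a),c[1]+r*np.sin(a),.133],vel=.09)
    f=np.linalg.norm(manip.current_force());fm=max(fm,f);trk.append(manip.current_tool_pos())
    if f>15: print("force",i,manip.current_force());
    if i==4: print("4 seg",manip.current_clock()-t0)
    if manip.current_clock()-t0>32: print("time",i);break
trk=np.array(trk)[8:];print("fmax",fm,"radius",np.linalg.norm(trk[:,:2]-c,axis=1).mean(),"t",manip.current_clock(),manip.current_finger_gap())
manip.servo_line([*c,.133],vel=.06)
manip.servo_line([*c,.26],vel=.12)
print(manip.current_clock(),manip.current_force(),manip.current_wrist_torque(),manip.current_finger_gap())
s=manip.get_image("side")[:,:,::-1];cv2.imwrite("pics/side1.png",cv2.resize(s[80:420,140:460],(640,680))[:600])
E
```

```text
[ 0.44086498 -0.25687724  0.13266752] [ 1.13263526  0.6444858  -0.32247131] 16.0833
4 seg 1.0249999999999986
fmax 2.2695091071677926 radius 0.03289124341955702 t 34.4833 0.01987529151131575
36.3917 [-0.61502075 -0.3004488  -0.85616083] [ 0.00884944 -0.02912643  0.05191179] 0.01956178512519906
```

View pics/side1.png

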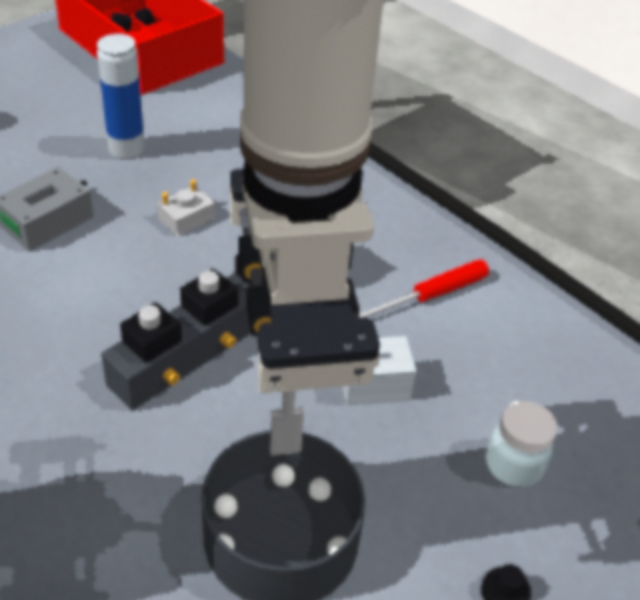

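The beads have moved outward to the wall. Five are visible, one is hidden behind the near wall, and none is outside the pot. Next I'll go over the valves to above the reader.

```bash
cat > chk.py <<'E'
from h import *
from bench import manip
def chk(name,yawd,slot,sy,lift=0):
    tiles=[];tool=manip.current_tool_pos();pr=tool-[0,0,.121]+[0,0,-.0015]
    def box(C,t,o,ctr,L,W,y,col):
        X=np.array([np.cos(y),np.sin(y),0]);Y=np.array([-X[1],X[0],0])
        P=[ctr+X*a*L/2+Y*b*W/2 for a,b in((-1,-1),(1,-1),(1,1),(-1,1))]
        cv2.polylines(t,[np.round(((C.proj(P)-o+.5)*5-.5)*8).astype(int)],True,col,1,cv2.LINE_AA,3)
    for n in("scene","side"):
        C=Cam(manip.get_calibration(n));im=manip.get_image(n)[:,:,::-1].copy()
        o=(C.proj([*slot[:2],.07])[0]-[40,50]).astype(int)
        t=cv2.resize(im[o[1]:o[1]+100,o[0]:o[0]+80],(400,500),interpolation=cv2.INTER_CUBIC)
        box(C,t,o,pr,.026,.006,np.radians(yawd),(0,0,255));box(C,t,o,np.array(slot),.044,.018,np.radians(sy),(0,255,0))
        tiles.append(t)
    cv2.imwrite(f"pics/{name}.png",np.hstack(tiles))
    print(tool,manip.current_clock(),manip.current_finger_gap(),manip.current_force())
E
python3 - <<'E'
from chk import *
q=down(np.radians(59));p=manip.current_tool_pos()
manip.servo_line([p[0],p[1],.345],vel=.15)
q2=down(np.radians(96.3))
manip.move_pose([.493,.289,.345],q2)
manip.servo_line([.493,.289,.21],vel=.1);manip.sleep(.2)
chk("hov1",6.3,[.493,.289,.045],6.3)
E
```

```text
[0.49322568 0.28910791 0.21044924] 40.9333 0.020037447885571675 [ 0.55328856 -0.05297292 -1.69080773]
```

View pics/hov1.png

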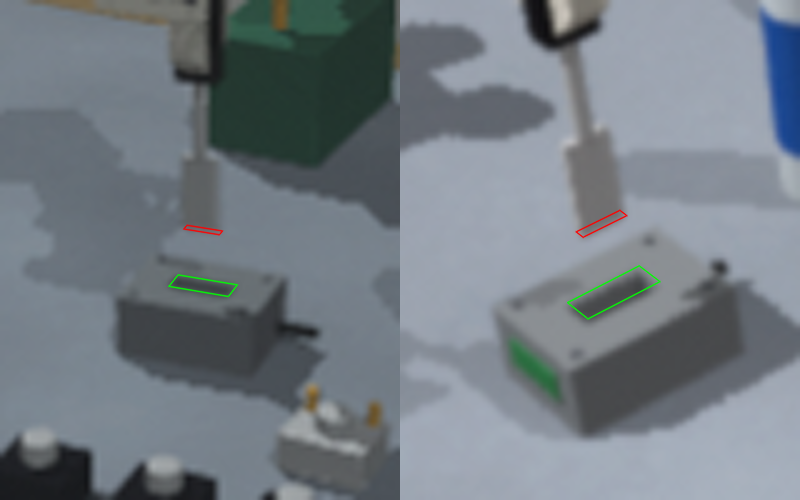

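The green slot overlay coincides with the real slot in both views. The blade is within about 2 mm of prediction and slightly to the left in the scene view. I'll descend to hover height and take the final montage, wrist camera included.

```bash
python3 - <<'E'
from chk import *
import pickle
manip.servo_line([.493,.289,.1785],vel=.05);manip.sleep(.3)
tool=manip.current_tool_pos();pr=tool-[0,0,.1225];print(tool,R.from_quat(manip.current_tcp_rot()).as_matrix().round(4).tolist(),manip.current_clock())
slot=np.array([.493,.289,.045]);D={}
def rc(ctr,L,W,y=np.radians(6.3)):
    X=np.array([np.cos(y),np.sin(y),0]);Y=np.array([-X[1],X[0],0])
    return [ctr+X*a*L/2+Y*b*W/2 for a,b in((-1,-1),(1,-1),(1,1),(-1,1))]
def tile(n,w,h,s,ctr):
    C=Cam(manip.get_calibration(n));im=manip.get_image(n)[:,:,::-1].copy();D[n]=(manip.get_calibration(n),im)
    o=(C.proj(ctr)[0]-[w/2,h/2]).astype(int);o=np.clip(o,0,[560-w,420-h])
    t=cv2.resize(im[o[1]:o[1]+h,o[0]:o[0]+w],(w*s,h*s),interpolation=cv2.INTER_CUBIC)
    for P,c in((rc(pr,.026,.006),(0,0,255)),(rc(pr+[0,0,.055],.026,.006),(0,0,255)),(rc(slot,.044,.018),(0,255,0))):
        q=C.proj(P);print(n,o,((q-o+.5)*s-.5).round(0).tolist())
        for a in q: cv2.circle(t,tuple(np.round((a-o+.5)*s-.5).astype(int)),2,c,-1)
    return t
a=tile("scene",50,44,8,[.493,.289,.06]);b=tile("side",50,44,8,[.493,.289,.06]);w=tile("wrist",80,60,4,[.493,.289,.05])
W=cv2.resize(D["wrist"][1],(320,240));bot=np.hstack([w,W,np.zeros((240,160,3),np.uint8)])
cv2.imwrite("pics/final.png",np.vstack([np.hstack([a,b]),bot])[:600]);pickle.dump((D,tool),open("F.pkl","wb"))
E
```

```text
[0.49313193 0.28907581 0.1787621 ] [[-0.994, -0.1097, 0.0005], [-0.1097, 0.994, 0.0001], [-0.0005, 0.0001, -1.0]] 42.0167
scene [278 121] [[174.0, 192.0], [231.0, 201.0], [235.0, 195.0], [179.0, 186.0]]
scene [278 121] [[173.0, 76.0], [230.0, 86.0], [235.0, 80.0], [178.0, 71.0]]
scene [278 121] [[150.0, 218.0], [245.0, 234.0], [259.0, 215.0], [165.0, 199.0]]
side [134 149] [[180.0, 212.0], [249.0, 177.0], [237.0, 169.0], [169.0, 204.0]]
side [134 149] [[152.0, 70.0], [223.0, 35.0], [212.0, 27.0], [141.0, 61.0]]
side [134 149] [[172.0, 262.0], [287.0, 202.0], [254.0, 177.0], [139.0, 236.0]]
wrist [240 168] [[151.0, 79.0], [151.0, 180.0], [175.0, 180.0], [175.0, 79.0]]
wrist [240 168] [[149.0, 136.0], [149.0, 257.0], [178.0, 257.0], [179.0, 136.0]]
wrist [240 168] [[128.0, 35.0], [129.0, 200.0], [197.0, 200.0], [198.0, 35.0]]
```

View pics/final.png

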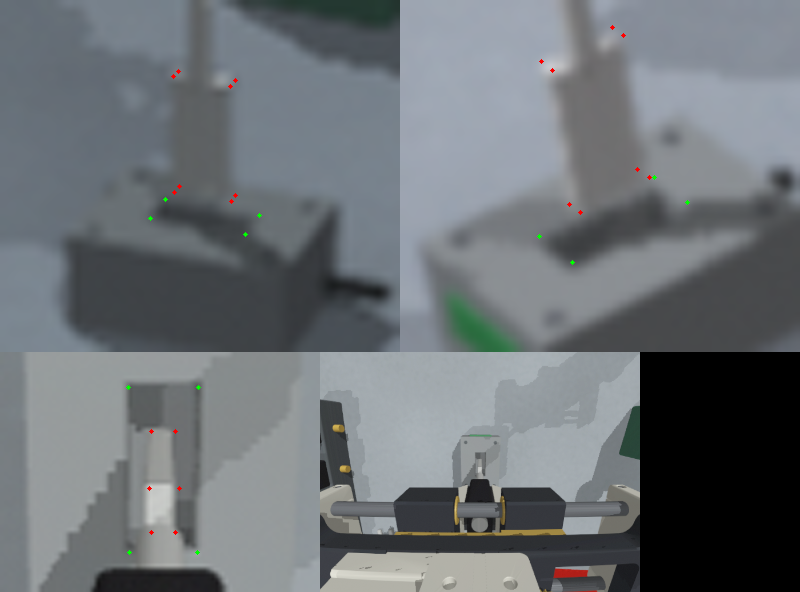

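The blade hovers within the slot outline in all three views. In the wrist tile the blade spans x≈148–172 and the slot x≈126–201, so the blade is about 1 mm off sideways. I'll check that numerically.

```bash
python3 - <<'E'
from h import *
import pickle
D,tool=pickle.load(open("F.pkl","rb"))
g=cv2.cvtColor(D["wrist"][1],cv2.COLOR_BGR2GRAY)
print("cols 268..294");
for v in (178,182,186,190,194,198,202,206,210,214): print(v,g[v,268:295].tolist())
print("rows 172..222")
for u in (272,273,274,275,287,288): print(u,g[172:222,u].tolist())
E
```

```text
cols 268..294
178 [154, 154, 151, 129, 93, 94, 93, 93, 93, 94, 93, 93, 101, 112, 112, 114, 112, 112, 112, 112, 102, 89, 117, 138, 138, 138, 138]
182 [154, 154, 151, 131, 99, 92, 93, 92, 92, 94, 92, 93, 100, 112, 111, 111, 112, 112, 110, 111, 103, 95, 122, 138, 138, 137, 138]
186 [154, 154, 151, 135, 122, 122, 92, 92, 92, 93, 93, 98, 111, 112, 112, 111, 111, 111, 112, 111, 103, 94, 121, 138, 137, 138, 137]
190 [155, 154, 151, 135, 123, 137, 137, 138, 136, 140, 151, 153, 154, 155, 144, 110, 111, 111, 111, 111, 103, 94, 121, 138, 137, 137, 137]
194 [154, 154, 151, 137, 124, 138, 137, 135, 135, 145, 153, 154, 155, 156, 146, 115, 112, 112, 111, 111, 106, 105, 126, 138, 137, 138, 138]
198 [116, 111, 108, 100, 119, 138, 137, 132, 131, 148, 152, 154, 153, 155, 149, 125, 111, 111, 111, 109, 100, 104, 127, 138, 137, 143, 153]
202 [111, 112, 107, 101, 119, 138, 137, 139, 165, 195, 196, 197, 199, 201, 192, 152, 110, 112, 111, 108, 100, 114, 142, 154, 153, 154, 153]
206 [112, 112, 108, 106, 126, 138, 138, 140, 170, 200, 199, 199, 200, 200, 187, 139, 93, 92, 92, 90, 101, 131, 148, 154, 154, 154, 1
[... 1058 characters left out ...]
3, 94, 94, 92, 92, 92, 93, 92, 92, 110, 134, 138, 138, 136, 136, 136, 135, 135, 134, 132, 132, 133, 131, 134, 139, 138, 139, 140, 140, 139, 140, 140, 139, 135, 122, 121, 122, 123, 124, 124, 124, 125, 125, 126]
287 [154, 155, 154, 129, 113, 111, 112, 112, 111, 112, 111, 112, 112, 111, 111, 111, 111, 111, 111, 112, 111, 111, 111, 111, 111, 112, 109, 108, 108, 108, 108, 109, 108, 92, 90, 90, 91, 91, 92, 90, 76, 75, 74, 76, 102, 135, 152, 153, 153, 153]
288 [154, 155, 150, 117, 104, 103, 102, 106, 105, 106, 103, 105, 105, 101, 103, 102, 103, 103, 103, 102, 105, 106, 106, 107, 103, 106, 100, 99, 99, 98, 100, 103, 108, 103, 101, 102, 102, 100, 101, 101, 96, 95, 95, 96, 96, 136, 157, 155, 153, 154]
```

The blade is about 0.75 mm off in the slot's −y direction and a little off in +x. I'll nudge it, let it settle and hand in.

```bash
python3 - <<'E'
from h import *
from bench import manip
y=np.radians(6.3);X=np.array([np.cos(y),np.sin(y),0]);Y=np.array([-X[1],X[0],0])
p=np.array([.493,.289,.1778])+.0007*Y-.0006*X
manip.servo_line(p,vel=.01);manip.sleep(.8)
print(manip.current_tool_pos(),manip.current_finger_gap(),np.abs(manip.current_joint_velocities()).max(),manip.current_clock())
print(manip.hand_in())
E
```

```text
[0.4923076  0.28962521 0.17778877] 0.01983456695353515 0.001848277958685771 43.2333
the job is handed in; nothing more can be done
None
```

The job is handed in at 43 s: I stirred the beads for about four and a half turns and carried the probe over the valves. It is held still and upright about 1 cm above the reader slot, lined up to within about 1 mm; one bead was out of sight behind the pot wall in the check picture, and no picture followed the last small nudge.

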